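Put the wide paint jar away in the drawer and shut it

TASK

Tidy the painting table: take the short, wide paint jar, set it down gently and upright in the open drawer of the little wooden chest, then push the drawer gently all the way shut. The jar must be standing in the closed drawer at the end.

Things in the scene. Friction and masses are not known exactly. Their poses are not given: they have to be found in the camera images.
- wide_jar: Short wide jar: glass cylinder 54 mm across up to 38 mm, paper label band, flat black cap 50 mm across; 50 mm high in all, 0.11 to 0.22 kg, standing on the table (z = 0). Two other jars of the same make nearby are not meant: a tall slim one (38 mm across, 80 high) and a small narrow one (32 across, 42 high). Origin: centre of its underside, z up.
- drawer_spot (a point): Point on the drawer's inner floor, 22 mm above the table, mid-width, 57 mm behind the front panel: a good place for the jar. Moves with the drawer. x: the way the drawer closes, y: left, z up. Inside 218 mm wide (y), 195 long, walls to 78 mm above the table. The chest (fixed, 240 deep, 260 wide, 100 high, mm) roofs the drawer from x = joint value - 0.064 m on, 66 mm over its floor.
- drawer_knob (a point): Steel knob in the middle of the drawer's front panel; the point is on its axis, 62 mm above the table, 35 mm out from the panel. x: the way the drawer closes, y: left, z up. Its head is 28 mm across; its flat end, 8 mm further out, can be pushed. The panel is 254 mm wide, its upper edge 87 mm above the table.
- drawer (a joint): How far the drawer is out, m: 0 fully shut (against a stop), 0.12 to 0.16 at the start. It closes along +x of the knob's point, slides with about 1 N of friction plus 4 N per m/s, and stays where it is left.

How it is judged:
On the way:
1. the wide jar stands upright on the floor of the drawer, let go, while the drawer is still open (more than 80 mm) (x of wide_jar in the frame of drawer_spot between -0.045 and 0.125 m and y of wide_jar in the frame of drawer_spot between -0.1 and 0.1 m and z of wide_jar in the frame of drawer_spot between -0.01 and 0.01 m and angle between wide_jar's own z axis and vertical below 0.17 rad and value of joint drawer above 0.08 m and contact force between wide_jar and the fingers below 0.2 N), for 0.2 s.
At the end, for the whole second after the job is handed in: The drawer is shut to within 10 mm of its stop, and the wide jar stands at rest inside it, upright within 10 degrees, its underside within 10 mm of the drawer's floor (x of wide_jar in the frame of drawer_spot between -0.045 and 0.125 m and y of wide_jar in the frame of drawer_spot between -0.1 and 0.1 m and z of wide_jar in the frame of drawer_spot between -0.01 and 0.01 m and angle between wide_jar's own z axis and vertical below 0.17 rad and value of joint drawer below 0.01 m and linear speed of wide_jar below 0.03 m/s); the robot touches nothing.
It fails at once if the wide jar is tipped by more than 35 degrees (angle between wide_jar's own z axis and vertical above 0.61 rad).
It fails at once if the wide jar is dropped into the drawer or the drawer is slammed (jar moving faster than 0.6 m/s within 30 mm of the drawer's floor) (x of wide_jar in the frame of drawer_spot between -0.045 and 0.125 m and y of wide_jar in the frame of drawer_spot between -0.1 and 0.1 m and z of wide_jar in the frame of drawer_spot below 0.03 m and linear speed of wide_jar above 0.6 m/s).
It also fails if it takes over 61 s, if anything falls off the work surface, if the arm or the gripper's body presses on something with over 40 N, if the wrist force passes 120 N, or if a joint passes its speed limit or range.

ROBOT

A 6-joint arm with a two-finger parallel gripper is mounted at the origin on the work surface. World frame = base frame: x ahead of the robot, y to its left, z up, the work surface at z = 0. Lengths are in m, angles in rad, forces in N, time in s.
With the tool pointing down it reaches from about 0.35 to 0.975 m from the base axis. Payload 7.1 kg.
Tool frame: the origin (TCP) lies on the centre line of the jaws, within the pads' length; the fingertips stand 19 mm ahead of it and the grasp point (between the pads) is the TCP; z points along the fingers, y is the line along which they close (so a half turn about z gives the same grasp; the last joint's range is limited). The gripper opens to 88 mm and grips with 3 to 60 N. Pads are 20 mm wide; open, the fingers measure 115 mm over their backs; the gripper's body (75 mm by 178 mm) begins 61 mm behind the grasp point.
Start: joints at [-0.019, 0.423, 1.63, -0, 1.089, -0.019], TCP at [0.625, 0, 0.242] pointing down, gripper open.
Joint ranges: [-3, 3], [-0.9, 2.11], [0.09, 2.58], [-1.31, 4.45], [0.11, 2.69], [-2.54, 2.54]. Speed limits (rad/s): [2.39, 2.39, 3.01, 3.14, 3.14, 3.14].

INTERFACE

Orientations are given as a unit quaternion [x, y, z, w].
In Python, from workcell import * gives the robot as it stands. Calls block until the motion is done:
- reach(position, orientation): joint-space move of the TCP to a pose.
- line_to(position, velocity=0.15, attitude=None): straight line of the TCP; attitude=None keeps the orientation; velocity is the mean speed in m/s.
- set_joints(angles): joint-space move.
- open_jaws() and clamp(grasp_force=None): open the fingers fully, or close them until they stop; grasp_force is the grip in N (None keeps the last).
- hold(seconds).
- ik(position, orientation): joint angles nearest the present ones, or None.
- sense(): the state.
- read_camera(name): name is "scene" or "side" or "wrist"; returns the picture (400x640x3 uint8, blue, green, red); there is no depth.
- get_calibration(name): a dict with "camera_matrix" (3x3 intrinsics, pixels), "dist_coeffs" ([k1, k2, p1, p2, k3] as OpenCV has them; the pictures are not rectified), "T" (4x4, takes a point from camera to world coordinates). Camera axes: x right, y down, z forward; pixel columns grow to the right and rows downward; lengths in m; the calibration is good to about 2 mm. A picture is of the moment at which its call begins: read the wrist's pose just before it. get_calibration takes no time and is no camera call; for the wrist camera it gives the pose at the moment of the call.
A pose or a line that the arm cannot do raises PlanningError and nothing moves.
- finish_job(): hands the job in; it is judged then, once.
The state is a dict: "time_s": time; "q": joint angles; "qd": joint speeds; "tau": joint torques, N m; "eef_pos": TCP position; "ee_rot": TCP orientation; "force": force on the tool from outside, world axes, zero at the start; "moment": the same for the moment, N m; "finger_gap": opening from 0.0 (shut) to 1.0 (fully open); "gripper_force": force on a finger pad.
Only numpy, scipy, OpenCV 4.12 (cv2) and the standard library are available. Lean on these libraries where they do the work, as an engineer would, in place of code of your own. Each camera call takes 0.05 s, during which the arm holds its last target. There are 200 camera calls.

## Working session

There is one attempt and no reset: what is moved stays moved. The work goes in short steps, each a Python script; the robot and the scene stay as the last script left them, time stands still between calls to the robot, and variables do not carry over. Pictures are saved under pics/ and viewed, at most 10 in all, crops included, and the job is handed in when it is done.

```bash
mkdir -p pics; python3 - <<'E'
from workcell import *
import cv2
for n in ("scene","side"):
    cv2.imwrite(f"pics/{n}0.png",read_camera(n)); c=get_calibration(n); print(n,c["T"],c["camera_matrix"],c["dist_coeffs"])
s=sense();print(s["time_s"],s["ee_rot"])
E
```

```text
scene [[-0.88250508  0.39444552 -0.25612011  0.80513905]
 [ 0.4702742   0.74612924 -0.47131024  0.27110129]
 [ 0.00519249 -0.53638036 -0.8439604   0.69353139]
 [ 0.          0.          0.          1.        ]] [[411.68255644   0.         321.59618601]
 [  0.         411.68255644 204.39767265]
 [  0.           0.           1.        ]] [-0.08249246  0.          0.          0.          0.        ]
side [[-0.9175003  -0.2343389   0.32136968  0.25570328]
 [-0.3971964   0.49780514 -0.77098967  0.7548607 ]
 [ 0.02069339 -0.83503013 -0.54981493  0.66671696]
 [ 0.          0.          0.          1.        ]] [[493.81426284   0.         318.35499606]
 [  0.         493.81426284 203.5453265 ]
 [  0.           0.           1.        ]] [-0.07939733  0.          0.          0.          0.        ]
0.1 [ 7.07098222e-01  7.07115014e-01 -4.75136378e-04 -4.85451903e-04]
```

View pics/scene0.png

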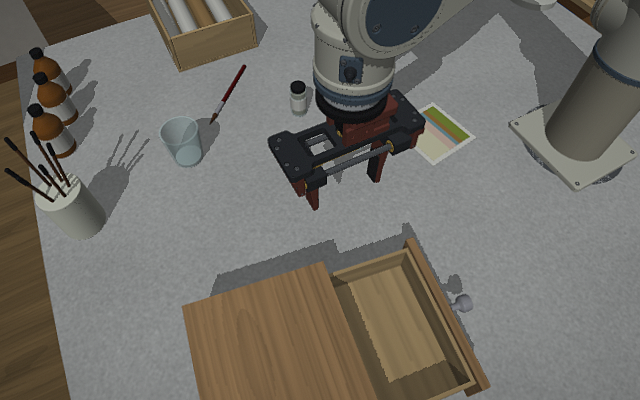

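View pics/side0.png

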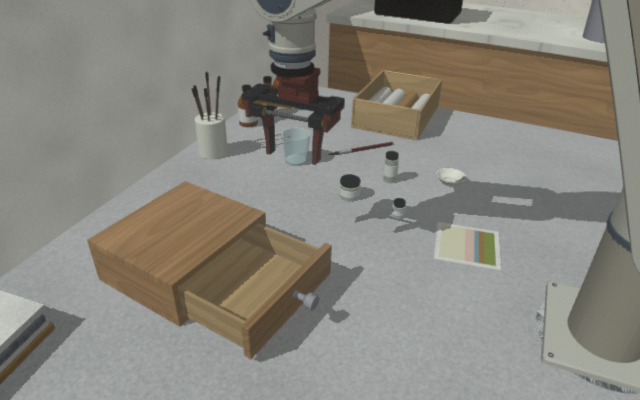

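The side view shows the wide jar with its cap at about (350,182), the tall jar at (391,165) and the small one at (399,207). The open drawer's knob is at (311,300) there and at (463,302) in the scene view. I'll enlarge these areas for precise pixels.

```bash
python3 - <<'E'
import cv2,numpy as np
s=cv2.imread("pics/side0.png");c=cv2.imread("pics/scene0.png")
def crop(im,x,y,w,h,k): return cv2.resize(im[y:y+h,x:x+w],None,fx=k,fy=k,interpolation=cv2.INTER_CUBIC)
a=crop(s,325,165,100,60,8);cv2.imwrite("pics/a.png",a)
b=np.hstack([crop(c,310,220,185,180,2.16)[:388],crop(s,180,210,160,155,2.5)[:388]]);cv2.imwrite("pics/b.png",b);print(b.shape)
E
```

```text
(388, 800, 3)
```

View pics/a.png

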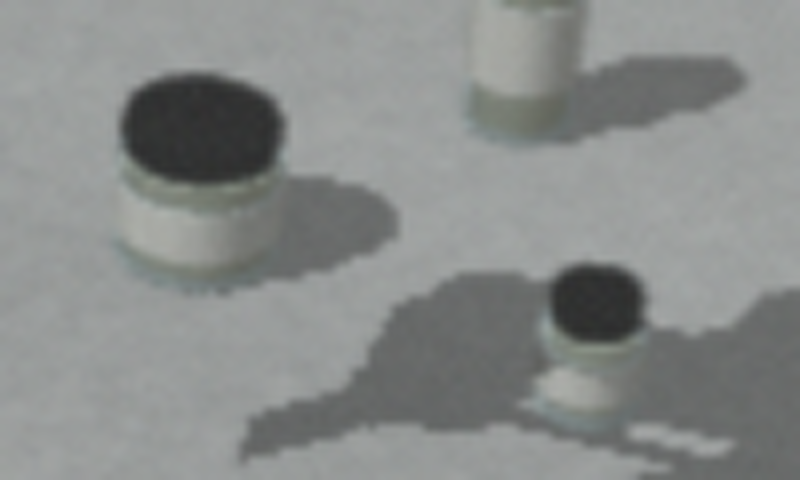

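View pics/b.png

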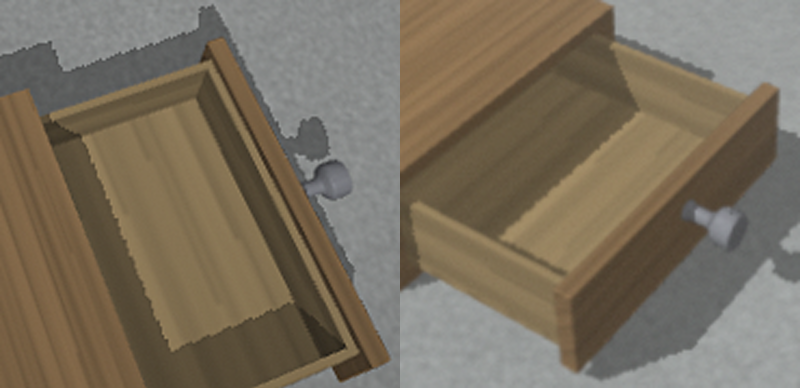

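```bash
cat > h.py <<'E'
from workcell import *
import numpy as np, cv2
def ray(n,p):
    c=get_calibration(n);T=np.array(c["T"]);K=np.array(c["camera_matrix"])
    u=cv2.undistortPoints(np.array([[p]],float),K,np.array(c["dist_coeffs"]))[0,0]
    return T[:3,3],T[:3,:3]@np.r_[u,1]
def atz(n,p,z):
    o,d=ray(n,p);return o+d*(z-o[2])/d[2]
def tri(p,q):
    (a,d),(b,e)=ray("scene",p),ray("side",q)
    s=np.linalg.lstsq(np.c_[d,-e],b-a,rcond=None)[0]
    return (a+d*s[0]+b+e*s[1])/2, np.linalg.norm(a+d*s[0]-b-e*s[1])
E
python3 - <<'E'
from h import *
np.set_printoptions(precision=4,suppress=True)
print("jar",atz("side",(349.9,180.5),.044), "base bottom",atz("side",(325+203/8-.5,165+290/8-.5),0))
w=atz("side",(325+122/8-.5,181),.044)-atz("side",(325+284/8-.5,181),.044);print("w",np.linalg.norm(w))
print("knob",tri((465.6,303.3),(311.2,300.8)))
for nm,n,p,q in (("panel side","side",(331.2,246),(251.2,328.6)),("panel scene","scene",(414.2,239),(489.4,387.4))):
    a=atz(n,p,.087);b=atz(n,q,.087);d=a-b;print(nm,a,b,np.linalg.norm(d),"mid",(a+b)/2,"yaw of edge",np.arctan2(d[1],d[0]))
a=atz("side",(265,214),.1);b=atz("side",(182,291),.1);d=a-b;print("chest front",a,b,np.linalg.norm(d),np.arctan2(d[1],d[0]))
E
```

```text
jar [ 0.5902 -0.2469  0.044 ] base bottom [ 0.5795 -0.225   0.    ]
w 0.050269787688924525
knob (array([0.4988, 0.1922, 0.0636]), np.float64(0.0004769299351962971))
panel side [0.5145 0.0656 0.087 ] [0.5489 0.3083 0.087 ] 0.2451403612130286 mid [0.5317 0.1869 0.087 ] yaw of edge -1.71158664697595
panel scene [0.5167 0.0648 0.087 ] [0.5562 0.3098 0.087 ] 0.24807740886750168 mid [0.5365 0.1873 0.087 ] yaw of edge -1.7305233541167964
chest front [0.6691 0.0412 0.1   ] [0.686  0.2954 0.1   ] 0.2547311200261048 -1.636974874629765
```

```bash
python3 - <<'E'
from h import *
np.set_printoptions(precision=4,suppress=True)
for nm,n,p,q,z in (("chest front sc","scene",(323.9,262.6),(377,398),.1),("chest side sc","scene",(183,305),(325,262.5),.1),("chest side sd","side",(185,184),(265,214),.1)):
    a=atz(n,p,z);b=atz(n,q,z);d=a-b;print(nm,a,b,np.linalg.norm(d),np.arctan2(d[1],d[0]))
print("tall",atz("side",(391,178),0),"small",atz("side",(399,213.5),0),"small cap",atz("side",(399.5,202.5),.042))
from scipy.spatial.transform import Rotation as R
def Q(yaw): return R.from_matrix(np.c_[[np.sin(yaw),-np.cos(yaw),0],[np.cos(yaw),np.sin(yaw),0],[0,0,-1]]).as_quat()
for yaw in (-.14,-.14+np.pi/2,-.14-np.pi/2,1,-.8): print(yaw,ik([.59,-.248,.03],Q(yaw)),ik([.593,.18,.052],Q(yaw)),ik([.43,.2,.062],Q(yaw)))
E
```

```text
chest front sc [0.6727 0.0369 0.1   ] [0.7038 0.245  0.1   ] 0.2104099511333394 -1.7188779135006438
chest side sc [0.892  0.0001 0.1   ] [0.6711 0.0375 0.1   ] 0.2240317146526657 -0.16801491913089697
chest side sd [0.8851 0.0137 0.1   ] [0.6691 0.0412 0.1   ] 0.21774102481075586 -0.12650577570386634
tall [ 0.5183 -0.3778  0.    ] small [ 0.4527 -0.2227  0.    ] small cap [ 0.4516 -0.2057  0.042 ]Traceback (most recent call last):
  File "<stdin>", line 8, in <module>
  File "<stdin>", line 7, in Q
  File "scipy/spatial/transform/_rotation.pyx", line 1143, in scipy.spatial.transform._rotation.Rotation.from_matrix
ValueError: Non-positive determinant (left-handed or null coordinate frame) in rotation matrix 0: [[-0.1395  0.9902  0.    ]
 [-0.9902 -0.1395  0.    ]
 [ 0.      0.     -1.    ]].
```

The jar is at (0.590,-0.248), with both height checks agreeing. Drawer yaw is about -0.145, and the knob triangulates to z=0.0636 against an expected 0.062. The neighbouring jars are more than 140 mm away, so I'll grasp now.

```bash
cat >> h.py <<'E'
from scipy.spatial.transform import Rotation as R
YAW=-0.145; CX=np.array([np.cos(YAW),np.sin(YAW),0]); KNOB=np.array([.4988,.1922,.062])
def Q(yaw):
    c,s=np.cos(yaw),np.sin(yaw); return R.from_matrix([[-s,c,0],[c,s,0],[0,0,-1]]).as_quat()
E
python3 - <<'E'
from h import *
q=Q(YAW+np.pi/2)
print(ik([.59,-.248,.03],q),ik(KNOB+CX*.095,q),ik(KNOB-CX*.09,q))
open_jaws()
reach([.59,-.248,.15],q); line_to([.59,-.248,.03],.1); clamp(15); s=sense(); print(s["finger_gap"]*88,s["gripper_force"])
line_to([.59,-.248,.2],.15); s=sense(); print(s["time_s"],s["finger_gap"]*88,s["gripper_force"],s["force"])
cv2.imwrite("pics/lift.png",np.hstack([read_camera("side")[100:330,150:450],read_camera("wrist")[:230,150:490]]))
E
```

```text
[-4.16510840e-01  7.26204286e-01  1.68451762e+00 -4.44089210e-16
  7.30870749e-01 -1.84230717e+00] [ 2.73212014e-01  6.55216449e-01  1.73137000e+00 -4.44089210e-16
  7.55006203e-01 -1.15258431e+00] [ 4.38324883e-01  5.00713403e-01  2.08998695e+00 -4.44089210e-16
  5.50892297e-01 -9.87471443e-01]
53.79817302688984 15.000129640102386
5.175 53.79917290716521 14.999877512454987 [ 0.40599065  0.50070982 -1.24439898]
```

View pics/lift.png

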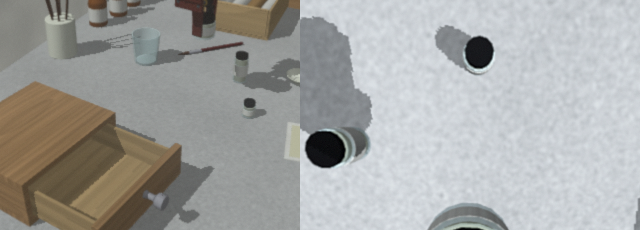

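The wide jar is gripped at 54 mm. In the picture it is gone from its spot, and the tall and small jars are still at (241,66) and (249,107) in the crop. Next I'll place it.

```bash
python3 - <<'E'
from h import *
q=Q(YAW+np.pi/2); P=KNOB+CX*.102
reach([*P[:2],.2],q); line_to([*P[:2],.07],.12); hold(.3)
f0=sense()["force"][2]
for z in np.arange(.06,.0485,-.001):
    line_to([*P[:2],z],.02 if z<.0595 else .05); f=sense()["force"][2]-f0
    if f>2: break
print("z",z,"df",f); open_jaws(); hold(.4)
s=sense();print(s["time_s"],s["eef_pos"],s["force"])
line_to([*P[:2],.2],.12)
reach([*(KNOB-CX*.1)[:2],.2],q)
a=read_camera("scene");b=read_camera("side");print(sense()["time_s"])
cv2.imwrite("pics/placed.png",np.hstack([cv2.resize(a[200:400,280:500],None,fx=1.8,fy=1.8),cv2.resize(b[180:380,160:380],None,fx=1.8,fy=1.8)]))
E
```

```text
z 0.05099999999999999 df 9.265293682545865
12.0833 [0.59975837 0.17744835 0.05101225] [ 0.7198865  -0.03679901  0.28649245]
14.4
```

View pics/placed.png

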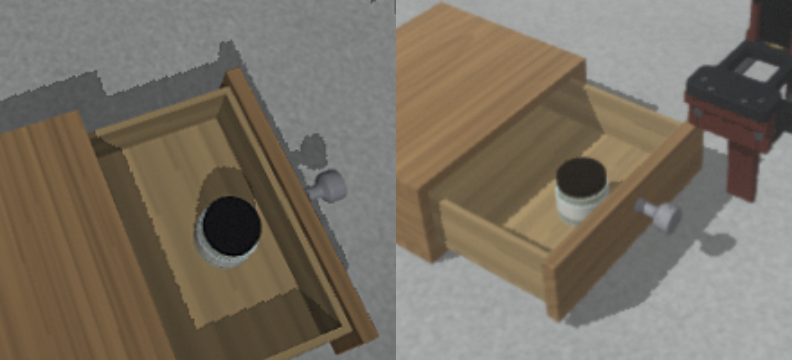

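The jar stands upright in the drawer (cap at (231,226) on the left, (581,178) on the right), and the drawer is still open. Next I'll push the knob gently with closed fingers.

```bash
python3 - <<'E'
from h import *
at=lambda d,z=.062: [*(KNOB+CX*d)[:2],z]
clamp(10); reach(at(-.08,.15),Q(YAW+np.pi/2)); line_to(at(-.08),.12); hold(.3)
f0=np.array(sense()["force"]); F=lambda: float((np.array(sense()["force"])-f0)@CX)
for d in np.arange(-.03,-.005,.004):
    line_to(at(d),.04); print(round(d,3),round(F(),2))
line_to(at(.08),.06); print("at .08",F())
for d in np.arange(.083,.16,.003):
    line_to(at(d),.04); f=F()
    if f<-10: break
print("stop",d,f,sense()["time_s"])
line_to(at(d-.05),.1); line_to(at(d-.05,.2),.15)
a=read_camera("scene");b=read_camera("side");print(sense()["time_s"],F())
cv2.imwrite("pics/shut.png",np.hstack([cv2.resize(a[200:400,200:420],None,fx=1.8,fy=1.8),cv2.resize(b[150:350,80:300],None,fx=1.8,fy=1.8)]))
E
```

```text
-0.03 -0.79
-0.026 -0.79
-0.022 -0.01
-0.018 -0.1
-0.014 -0.91
-0.01 -0.3
-0.006 -1.17
at .08 -0.6484381702414898
stop 0.13100000000000006 -17.60211099543661 25.9917
27.8083 0.5719518002883194
```

View pics/shut.png

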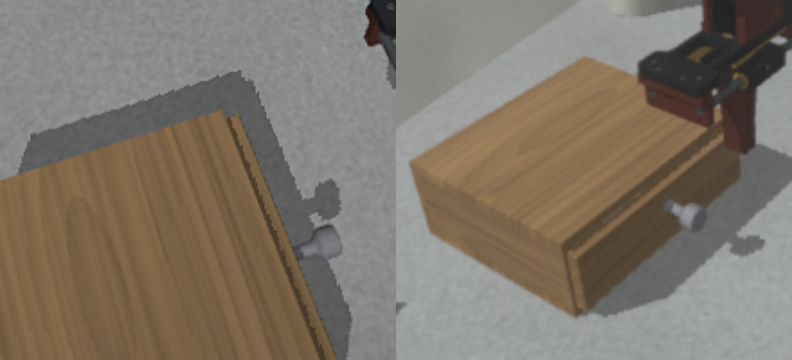

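The drawer looks nearly shut, but a thin dark line runs along the panel. I'll measure how far it is out and push a little firmer to confirm the stop.

```bash
python3 - <<'E'
from h import *
at=lambda d,z=.062: [*(KNOB+CX*d)[:2],z]
line_to(at(.08),.15); hold(.3)
f0=np.array(sense()["force"]); F=lambda: float((np.array(sense()["force"])-f0)@CX)
line_to(at(.122),.06)
for d in np.arange(.124,.15,.001):
    line_to(at(d),.02); f=F(); p=(np.array(sense()["eef_pos"])-KNOB)@CX
    print(round(d,3),round(p,4),round(f,1))
    if f<-35: break
line_to(at(.07),.1); line_to(at(.07,.2),.15); reach(at(-.05,.3),Q(YAW+np.pi/2))
a=read_camera("scene");b=read_camera("side");print(sense()["time_s"])
cv2.imwrite("pics/shut2.png",np.hstack([cv2.resize(a[250:400,290:400],None,fx=3.6,fy=3.6,interpolation=2),cv2.resize(b[200:350,160:270],None,fx=3.6,fy=3.6,interpolation=2)]))
E
```

```text
0.124 0.1239 0.2
0.125 0.125 -0.1
0.126 0.126 0.1
0.127 0.126 -5.3
0.128 0.1261 -9.6
0.129 0.1261 -13.3
0.13 0.1261 -16.4
0.131 0.1261 -19.1
0.132 0.1261 -22.9
0.133 0.1262 -27.1
0.134 0.1262 -30.4
0.135 0.1262 -32.5
0.136 0.1262 -36.1
35.9167
```

View pics/shut2.png

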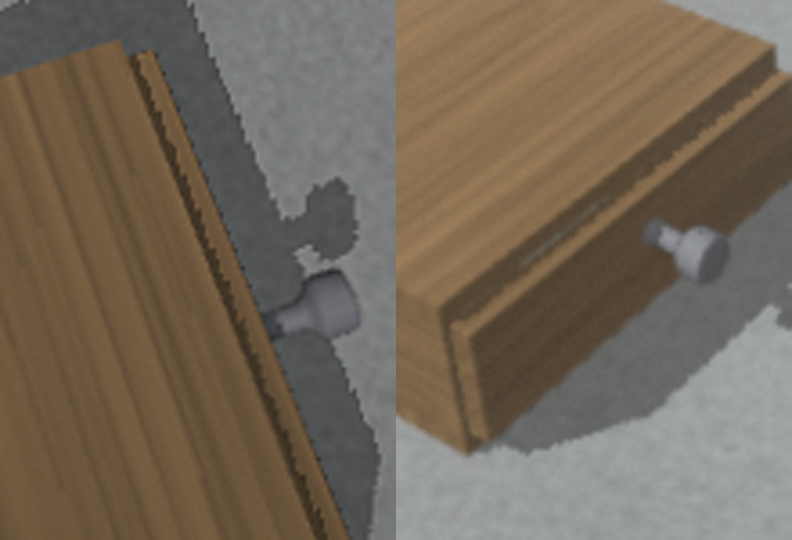

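```bash
python3 - <<'E'
from h import *
g=lambda n,ox,oy,x,y,z: float((atz(n,(ox+x/3.6-.4,oy+y/3.6-.4),z)-KNOB)@CX)
print("scene chest,inner,outer",g("scene",290,250,123,41,.1),g("scene",290,250,136,56,.087),g("scene",290,250,157,51,.087))
print("side chest, inner, outer",g("side",160,200,(443-396),308,.1),g("side",160,200,452-396,322,.087),g("side",160,200,470-396,334,.087))
print("knob",(tri((290+333/3.6,250+304/3.6),(160+(702-396)/3.6,200+254/3.6))[0]-KNOB)@CX)
E
```

```text
scene chest,inner,outer 0.19380783778308347 0.18870342438527804 0.17906751083401415
side chest, inner, outer 0.19329983147180405 0.1946264264462177 0.1817947856401697
knob 0.14512839800859204
```

The panel's back edge is at 0.189–0.195 along the closing direction and the chest front is at 0.1935, so they are flush. The stop was also rigid, so the drawer is shut.

```bash
python3 -c "
from workcell import *
print(finish_job())"
```

```text
the job is handed in; nothing more can be done
None
```

The wide jar was set upright in the open drawer and the drawer pushed shut against its stop; I handed the job in after about 36 s of robot time, with the jar not visible once shut and no verdict returned.

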